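# Twist the mixing cup home in its sprung holder

### The arm

A 6-joint arm with a two-finger parallel gripper is mounted at the origin on a cart in front of the work surface, level with it; the furniture and walls round the work are solid. World frame = base frame: x ahead of the robot, y to its left, z up, the work surface at z = 0. Lengths are in m, angles in rad, forces in N, time in s.
With the tool pointing down it reaches from about 0.325 to 0.9 m from the base axis. Payload 6.1 kg.
Tool frame: the origin (TCP) lies at the centre of the arm's flange, where the gripper is bolted on; the fingertips stand 173 mm ahead of it and the grasp point (between the pads) lies 155 mm ahead of it; z points along the fingers, y is the direction in which the jaws open and shut (so a half turn about z gives the same grasp; the last joint's range is limited). The gripper opens to 85 mm and grips with 20 to 120 N. Pads are 22 mm wide; open, the fingers measure 114 mm over their backs; the gripper's body (76 mm by 85 mm) begins 54 mm behind the grasp point. The pads swing forward as they close: fully open they stand 13 mm farther back than shut.
Start: joints at [-1.373, 0.22, 1.526, -0, 1.395, -0.126], TCP at [0.199, -0.593, 0.405] pointing down, gripper open.
Joint ranges: [-2.98, 2.98], [-0.91, 2.08], [0.09, 2.57], [-1.24, 4.39], [0.2, 2.65], [-2.68, 2.68]. Speed limits (rad/s): [2.57, 2.57, 3.01, 3.14, 3.14, 3.14].

### API

Orientations are given as a unit quaternion [w, x, y, z].
In Python, from plant import r gives the robot as it stands.
- The arm moves only by the shell command python3 -m handwheel 'ROWS' [FORCE]. ROWS is JSON, a list of rows, each an object with "slide": the shift along the tool's x, y, z in units of 0.25 m (1.0 is 0.25 m), a list of three; "turn": the turn, a rotation vector about the tool's x, y, z in units of 360 degrees (1.0 is 360 degrees), a list of three; "hand": the closure, from 0 (fully open) to 1 (shut). In form: [{"slide": [x, y, z], "turn": [ax, ay, az], "hand": hand}, ...]. A call has exactly 5 rows; each row is the pose to reach, as a shift and turn from the pose commanded when the call began, along the tool's axes at that moment, turning the shorter way round; what a row does not reach only later rows make up. A row lasts 1/8 s, in which the tool goes at most 62.5 mm and 10.7 degrees, less where a joint would pass 70% of its speed; a pose out of reach is approached as far as the arm can. A call with a number of a shift or a turn outside -1 to 1 is refused whole. A call with a gripper value outside its range is refused whole. The fingers move at their own pace and stop on an object; FORCE is the grip in N (left out, the last holds). Time passes only in rows, so rows that repeat a pose let the fingers close, or fill a call up. It gives the time, the measured TCP pose, the force and the opening at its end, in the units of the state.
- r.get_obs(): the state, without advancing time (a new reading comes with each control period).
- r.camera(name): name is "side" or "top"; returns the picture (384x512x3 uint8, blue, green, red); there is no depth.
- r.camera_info(name): a dict with "fx", "fy", "cx", "cy" (pixels), "distortion" ([k1, k2, p1, p2, k3] as OpenCV has them; the pictures are not rectified), "rvec" (rotation vector, rad) and "tvec" (3), from world to camera coordinates, as OpenCV has them. Camera axes: x right, y down, z forward; pixel columns grow to the right and rows downward; lengths in m; the calibration is good to about 2 mm. A picture is of the moment at which its call begins. camera_info takes no time and is no camera call.
- r.close_job(): hands the job in, once; it reports no verdict.
The state is a dict: "clock": time; "joint_pos": joint angles; "dq": joint speeds; "joint_torque": joint torques, N m; "tcp_pos": TCP position; "eef_rot": TCP orientation; "ft_force": force on the tool from outside, world axes, zero at the start; "torque": the same for the moment, N m; "gripper_width": finger opening in m.
Only numpy, scipy, OpenCV 4.12 (cv2) and the standard library are available. Lean on these libraries where they do the work, as an engineer would, in place of code of your own. Each camera call takes 0.05 s, during which the arm holds its last target. There are 200 camera calls.

### The job

The mixing cup must be locked in its stand, which grips it so that it can neither turn nor rock while paste is stirred in it; the stand's height is already set, and its clamp slips if you lean on it. First take the spatula that lies across the stand's mouth and lay it flat on the glass plate. Then set the cup's foot in the mouth and, pressing only lightly, twist it down past the rubber jaws until its flange sits flush on the rim all round, without pushing the stand down, and leave the other things on the table where they are.

Things in the scene. Friction and masses are not known exactly. Their poses are not given: they have to be found in the camera images.
- cup_mid (a point): the mixing cup, plain steel, round, open at the top, 76 mm high, 0.3 kg, standing on its foot; this point is on its axis half-way up, 38 mm above its underside, z along the axis to the mouth. Grip it from outside round its knurled body, 54 mm in diameter with a 2 mm wall, which runs from the flange (34 mm above the underside) up to the mouth.
- cup_flange (a point): the centre of the underside of the cup's flange, on the axis 30 mm above the cup's underside. The flange is 66 mm in diameter and 4 mm thick; its underside comes to rest on the stand's rim.
- cup_foot (a point): the centre of the cup's underside. Below the flange the foot is solid and round, 50 mm in diameter and 30 mm long; its lowest 16 mm taper to 43 mm.
- holder_rim (a point): the centre of the mouth of the cup stand at the height of its rim, 80 mm above the table, z up: an upright aluminium collar, 40 mm high, of 72 mm outer and 54 mm inner diameter. The cup may go in at any yaw. Three spring plungers stick out of the collar to 48 mm from the axis, 15 mm below the rim.
- holder_jaws (a point): the centre between three sprung rubber jaws inside the collar, 15 mm below the rim, which leave a round opening of 45 mm. They grip the cup's foot from the flange being about 17 mm above the rim down to home. Pushing the cup straight down would take 40 N or more; while it is turned to and fro (about 0.5 rad each way, some 1.2 N m) about 10 N move it down, either way round.
- stage (a joint): how far the collar has been pushed down from the height it was set to, m (0 at the start, at most 0.012). Its stem is held in the foot by a friction clamp, does not turn, slips down under about 27 N on the cup, and does not come back.
- stand_foot (a point): the centre of the underside of the stand's grey round foot, fixed on the table, 116 mm in diameter and 8 mm thick, with a small black clamp screw sticking out to 47 mm below the collar
- spatula_handle (a point): the spatula, 192 mm long, steel blade and wooden handle, 0.08 kg; this point is the centre of the handle (90 mm long, 16 mm wide, 11 mm thick), 5.5 mm above its underside. Local y runs along it from the blade to the handle's end, x across, z up. It starts with the middle of the handle lying across the stand's mouth, the blade sticking out to one side.
- spatula_blade_mid (a point): the middle of the spatula's blade (95 mm long, 16 mm wide, thin), 96 mm from the centre of the handle
- plate_top (a point): the centre of the upper face of the glass plate, which lies flat and fixed on the table, 292 mm (local x) by 150 mm (local y), 6 mm thick
- groover: bystander: a small brass grooving tool, 111 mm long (local y), 11 mm wide, 21 mm high, lying on the table between the stand and the glass plate; origin under its middle
There are look-alikes about, which are no part of the job. There is more than one size of the part that bears spatula_handle; the job needs the larger.

How it is judged:
On the way, in this order (a step that is already met when the one before it is completed fails the run):
1. the spatula lies flat on the glass plate, let go (x of spatula_handle in the frame of plate_top between -0.146 and 0.146 m and y of spatula_handle in the frame of plate_top between -0.075 and 0.075 m and x of spatula_blade_mid in the frame of plate_top between -0.146 and 0.146 m and y of spatula_blade_mid in the frame of plate_top between -0.075 and 0.075 m and z of spatula_handle in the frame of plate_top below 0.012 m and contact force between the fingers and spatula below 0.1 N), for 0.2 s.
2. the cup's flange is down on the stand's rim (z of cup_flange in the frame of holder_rim below 0.002 m and horizontal distance between cup_flange and holder_rim below 0.004 m), for 0.2 s.
At the end, for the whole second after the job is handed in: the cup's flange rests on the stand's rim (within 2 mm in height, 4 mm sideways, tilted less than 0.06 rad), the stand has not been pushed down by more than 3 mm, the spatula lies flat on the glass plate with the middle of its handle and of its blade over the plate, both let go and at rest (all of step 2 and angle between cup_flange's own z axis and vertical below 0.06 rad and linear speed of each of cup, spatula below 0.01 m/s and x of spatula_handle in the frame of plate_top between -0.146 and 0.146 m and y of spatula_handle in the frame of plate_top between -0.075 and 0.075 m and x of spatula_blade_mid in the frame of plate_top between -0.146 and 0.146 m and y of spatula_blade_mid in the frame of plate_top between -0.075 and 0.075 m and z of spatula_handle in the frame of plate_top below 0.012 m and value of joint stage below 0.003 m); the robot touches nothing.
It fails at once if the stand's collar is pushed down more than 3 mm (value of joint stage above 0.003 m).
It fails at once if the grooving tool is pushed more than 25 mm (distance of groover from where it was at the start of the episode above 0.025 m).
It also fails if it takes over 64 s, if anything falls off the work surface, if the arm or the gripper's body presses on something with over 40 N, if the wrist force passes 120 N, or if a joint passes its speed limit or range.

## Working session

There is one attempt and no reset: what is moved stays moved. The work goes in short steps, Python scripts to look and compute and a shell command to move; the robot and the scene stay as the last step left them, time stands still between calls to the robot, and variables do not carry over. Pictures are saved under pics/ and viewed, about 8 in all and at most 12, crops included, and the job is handed in when it is done.

```bash
mkdir -p pics; ls; python3 - <<'E'
from plant import r
import cv2
for n in("side","top"):
    im=r.camera(n); cv2.imwrite(f"pics/{n}0.png",im); print(n,r.camera_info(n))
print(r.get_obs())
E
```

```text
pics
side {'fx': 375.6744639469328, 'fy': 375.6744639469328, 'cx': 256.3375323365141, 'cy': 186.9032830096343, 'distortion': array([0.00812303, 0.        , 0.        , 0.        , 0.        ]), 'rvec': array([ 2.02389927, -0.36054422,  0.21685539]), 'tvec': array([-0.51339313,  0.03379578,  1.07044006])}
top {'fx': 402.0418706332097, 'fy': 402.0418706332097, 'cx': 258.8011650648623, 'cy': 197.03518106505973, 'distortion': array([0.01686466, 0.        , 0.        , 0.        , 0.        ]), 'rvec': array([ 2.19453872, -2.15228176,  0.15222658]), 'tvec': array([-0.28027328,  0.43403617,  0.87946492])}
{'clock': 0.1, 'joint_pos': array([-1.37312123e+00,  2.21164102e-01,  1.52746878e+00,  1.12074926e-05,
        1.39471234e+00, -1.26079159e-01]), 'dq': array([ 0.00110252, -0.00218619, -0.00208197,  0.00209313, -0.00063208,
       -0.00047767]), 'joint_torque': array([ 8.32573951e-04, -4.98241818e+01, -3.90546620e+01, -1.28852307e-04,
        5.67828320e-03,  9.95272899e-06]), 'tcp_pos': array([ 0.19879413, -0.59229527,  0.40371272]), 'eef_rot': array([-8.75920039e-04,  9.86926264e-01,  1.61170042e-01, -2.58497892e-05]), 'ft_force': array([ 0.4140722 , -0.14370956, -0.60960615]), 'torque': array([0.03127541, 0.01986822, 0.01023907]), 'gripper_width': 0.08555282902006442}
```

View pics/side0.png

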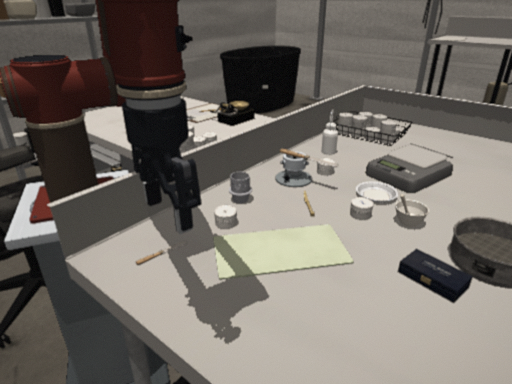

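View pics/top0.png

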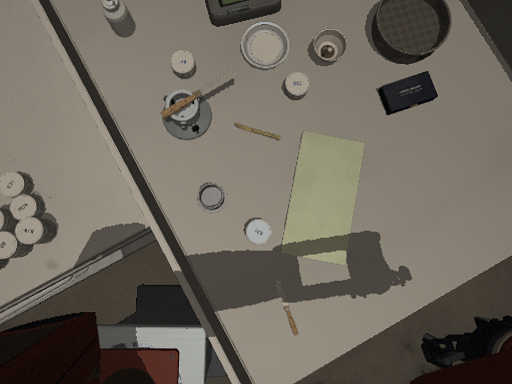

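The wanted spatula lies on the stand (top 182,104; side 294,155), while the small look-alike is at top (288,310) / side (150,257). The cup is at top (211,196) / side (240,185). Its look-alikes are the white tins at top (258,231), (297,85) and (182,62), and the cup with a stick at (330,45). The groover is at top (257,131) and the plate at about (325,197).

```bash
cat > h.py <<'E'
import numpy as np,cv2
from plant import r
from scipy.spatial.transform import Rotation as R
def cam(n):
    i=r.camera_info(n);K=np.array([[i['fx'],0,i['cx']],[0,i['fy'],i['cy']],[0,0,1]])
    return K,np.array(i['distortion']),np.array(i['rvec']),np.array(i['tvec'])
def ray(n,uv):
    K,d,rv,t=cam(n);p=cv2.undistortPoints(np.array([[uv]],float),K,d)[0,0]
    M=cv2.Rodrigues(rv)[0];return -M.T@t,M.T@np.array([p[0],p[1],1])
def onz(n,uv,z):
    c,v=ray(n,uv);return (c+v*(z-c[2])/v[2]).round(4)
def proj(n,P):
    K,d,rv,t=cam(n);return cv2.projectPoints(np.array(P,float).reshape(-1,1,3),rv,t,K,d)[0][:,0].round(1)
def tri(a,b):
    # top uv a, side uv b
    (c1,v1),(c2,v2)=ray("top",a),ray("side",b)
    s=np.linalg.lstsq(np.c_[v1,-v2],c2-c1,rcond=None)[0]
    p,q=c1+v1*s[0],c2+v2*s[1];return ((p+q)/2).round(4),np.linalg.norm(p-q).round(4)
def crop(im,x0,y0,x1,y1,k,fn):
    cv2.imwrite(fn,cv2.resize(im[y0:y1,x0:x1],None,fx=k,fy=k,interpolation=cv2.INTER_CUBIC))
def tool():
    o=r.get_obs();w,x,y,z=o['eef_rot'];return o['tcp_pos'],R.from_quat([x,y,z,w])
def togo(P,Rt=None):
    "slide & turn units for TCP target P, orientation Rt"
    p,q=tool();print("slide",(q.inv().apply(np.array(P)-p)/.25).round(4),end=' ')
    if Rt is not None: print("turn",((q.inv()*Rt).as_rotvec()/2/np.pi).round(4))
def down(yaw):
    "tool pointing down with jaw (y) axis along world yaw"
    y=np.array([np.cos(yaw),np.sin(yaw),0]);z=np.array([0,0,-1.]);return R.from_matrix(np.c_[np.cross(y,z),y,z])
E
python3 - <<'E'
from h import *
t=cv2.imread("pics/top0.png");s=cv2.imread("pics/side0.png")
a=cv2.resize(t[50:220,140:300],None,fx=3.5,fy=3.5,interpolation=cv2.INTER_CUBIC)
b=cv2.resize(s[135:210,215:345],None,fx=1.8*3.5/1.8/2*1.0*2*0.6,fy=3.5*.6,interpolation=cv2.INTER_CUBIC)
H=max(a.shape[0],b.shape[0]);c=np.zeros((H,800,3),np.uint8);c[:a.shape[0],:560]=a
b=cv2.resize(s[140:205,220:340],(240,130),interpolation=cv2.INTER_CUBIC);c[:130,560:]=b
cv2.imwrite("pics/c1.png",c[:600])
hsv=cv2.cvtColor(t,cv2.COLOR_BGR2HSV)
# plate corners top
for uv in [(304,131),(364,142),(345,264),(281,249)]: print("plate",onz("top",uv,.006))
print("cup mouth",onz("top",(211,194),.076),"groover",onz("top",(236,125),.01),onz("top",(279,137),.01))
m=((hsv[...,0]>5)&(hsv[...,0]<20)&(hsv[...,1]>90)&(hsv[...,2]>60)).astype(np.uint8)
m[:, :150]=0;m[150:]=0
n,l,st,ce=cv2.connectedComponentsWithStats(m)
for i in range(1,n):
    if st[i,4]>20: 
        print(st[i],ce[i]); ys,xs=np.where(l==i);print(cv2.minAreaRect(np.c_[xs,ys].astype(np.float32)))
print("foot",onz("top",(188,119),.008))
E
```

```text
plate [ 0.6015 -0.3764  0.006 ]
plate [ 0.5783 -0.5188  0.006 ]
plate [ 0.2924 -0.4717  0.006 ]
plate [ 0.3236 -0.3252  0.006 ]
cup mouth [ 0.4383 -0.1685  0.076 ] groover [ 0.6107 -0.2156  0.01  ] [ 0.5844 -0.3171  0.01  ]
[325  50   9   8  41] [329.26829268  53.95121951]
((329.5846252441406, 54.0230827331543), (4.589284420013428, 9.922778129577637), 60.2551155090332)
[161  93  36  25 261] [177.88122605 105.71264368]
((178.66580200195312, 105.06993865966797), (7.8459906578063965, 39.08598709106445), 59.74356460571289)
foot [ 0.6228 -0.1026  0.008 ]
```

View pics/c1.png

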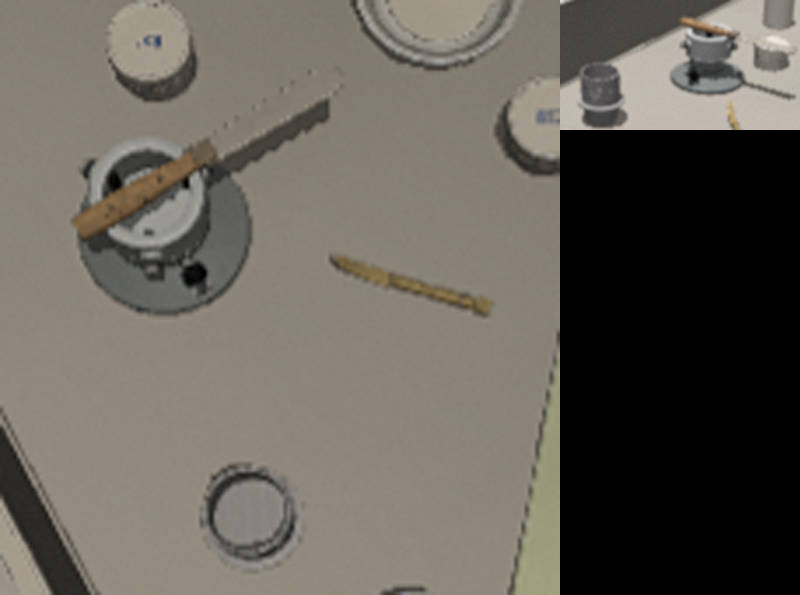

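The crop shows the large spatula across the collar: handle end at top (161.4,114.3), blade tip (237,71.4), rim centre about (183,105). The cup mouth centre is at about (212,197).

```bash
python3 - <<'E'
from h import *
f=lambda x,y:(140+x/3.5,50+y/3.5)
E,T,F=[onz("top",f(*p),.0855) for p in((77,225),(342,74),(213,151))]
d=(T-E)/np.linalg.norm(T-E);print("end",E,"tip",T,"len",np.linalg.norm(T-E),"ferrule",np.linalg.norm(F-E))
C=E+d*.045;print("handle centre",C,"yaw of blade dir",np.arctan2(d[1],d[0]))
for p in((93,195),(209,195),(150,138),(150,250)): print("rim",onz("top",f(*p),.08))
print("rim c",onz("top",f(150,193),.08))
for p in ((203,514),(300,514),(252,462),(252,568)):print("cup flange",onz("top",f(*p),.034))
print("flange c",onz("top",f(251,516),.034),"mouth c",onz("top",f(252,512),.076))
print("foot edges",onz("top",f(79,230),.008),onz("top",f(251,230),.008),onz("top",f(165,313),.008),'c',onz("top",f(165,228),.008))
print("tri cup mouth",tri(f(252,512),(220+600/2-280,140+68/2)))
print("tri spat end",tri(f(77,225),(220+(681-560)/2,140+21/2)))
print(tool()[1].as_matrix())
print("screw",onz("top",f(195,275),.03))
E
```

```text
end [ 0.6075 -0.0591  0.0855] tip [ 0.7092 -0.2193  0.0855] len 0.1897549208848087 ferrule 0.09535460135724967
handle centre [ 0.63161795 -0.09709111  0.0855    ] yaw of blade dir -1.0051584147675896
rim [ 0.6287 -0.0668  0.08  ]
rim [ 0.6308 -0.1384  0.08  ]
rim [ 0.6664 -0.1005  0.08  ]
rim [ 0.5947 -0.1033  0.08  ]
rim c [ 0.631  -0.1019  0.08  ]
cup flange [ 0.4363 -0.1357  0.034 ]
cup flange [ 0.4376 -0.1975  0.034 ]
cup flange [ 0.4706 -0.1658  0.034 ]
cup flange [ 0.4024 -0.168   0.034 ]
flange c [ 0.4357 -0.1663  0.034 ] mouth c [ 0.4334 -0.1708  0.076 ]
foot edges [ 0.6291 -0.043   0.008 ] [ 0.6323 -0.1579  0.008 ] [ 0.5737 -0.1024  0.008 ] c [ 0.6321 -0.1002  0.008 ]
tri cup mouth (array([ 0.4346, -0.1719,  0.0826]), np.float64(0.0039))
tri spat end (array([ 0.6066, -0.0587,  0.085 ]), np.float64(0.0022))
[[ 9.48048434e-01  3.18125849e-01 -3.33367810e-04]
 [ 3.18125939e-01 -9.48046901e-01  1.72060456e-03]
 [ 2.31320467e-04 -1.73726941e-03 -9.99998464e-01]]
screw [ 0.5939 -0.1245  0.03  ]
```

```bash
python3 - <<'E'
from h import *
d=np.array([np.cos(-1.005),np.sin(-1.005)]);c=np.array([.6316,-.0985])+.010*d;print(c)
togo([*c,.38],down(.566));togo([*c,.29],down(.566))
E
```

```text
[ 0.63696088 -0.10694162]
slide [ 2.2792 -1.2828  0.0976] turn [-2.000e-04 -3.000e-04 -2.886e-01]
slide [ 2.2791 -1.2822  0.4576] turn [-2.000e-04 -3.000e-04 -2.886e-01]
```

```bash
python3 -m handwheel '[{"slide":[0.2,-0.11,0],"turn":[0,0,-0.028],"hand":0},{"slide":[0.4,-0.22,0],"turn":[0,0,-0.056],"hand":0},{"slide":[0.6,-0.33,0],"turn":[0,0,-0.084],"hand":0},{"slide":[0.8,-0.45,0],"turn":[0,0,-0.112],"hand":0},{"slide":[1,-0.56,0],"turn":[0,0,-0.14],"hand":0}]' 60
python3 - <<'E'
from h import *
togo([.637,-.107,.38],down(.566))
E
```

```text
clock: 0.72
tcp_pos: [0.3922, -0.3786, 0.4043]
eef_rot: [-0.0, 0.823, 0.568, 0.0]
ft_force: [0.5, -0.5, 0.7]
gripper_width: 0.0856
slide [1.3625 0.5315 0.0975] turn [-0.000e+00 -1.000e-04 -1.477e-01]
```

```bash
python3 -m handwheel '[{"slide":[0.2,0.08,0],"turn":[0,0,-0.028],"hand":0},{"slide":[0.4,0.16,0],"turn":[0,0,-0.056],"hand":0},{"slide":[0.6,0.24,0],"turn":[0,0,-0.084],"hand":0},{"slide":[0.8,0.31,0],"turn":[0,0,-0.112],"hand":0},{"slide":[1,0.39,0],"turn":[0,0,-0.14],"hand":0}]' 60
python3 - <<'E'
from h import *
togo([.637,-.107,.34],down(.566))
E
```

```text
clock: 1.35
tcp_pos: [0.5729, -0.1804, 0.4043]
eef_rot: [-0.0, 0.502, 0.865, -0.0]
ft_force: [-0.0, -0.9, -0.4]
gripper_width: 0.0855
slide [0.1278 0.3682 0.257 ] turn [-0.0001 -0.0001 -0.0076]
```

```bash
python3 -m handwheel '[{"slide":[0.06,0.17,0.1],"turn":[0,0,-0.004],"hand":0},{"slide":[0.11,0.32,0.2],"turn":[0,0,-0.007],"hand":0},{"slide":[0.11,0.32,0.24],"turn":[0,0,-0.007],"hand":0},{"slide":[0.11,0.32,0.24],"turn":[0,0,-0.007],"hand":0.3},{"slide":[0.11,0.32,0.24],"turn":[0,0,-0.007],"hand":0.3}]' 60
python3 - <<'E'
from h import *
for n in("side","top"):cv2.imwrite(f"pics/{n}1.png",r.camera(n))
togo([.637,-.107,.256],down(.566))
s=cv2.imread("pics/side1.png");t=cv2.imread("pics/top1.png")
c=np.hstack([cv2.resize(s[70:210,220:360],(400,400),interpolation=2),cv2.resize(t[40:160,120:240],(400,400),interpolation=2)]);cv2.imwrite("pics/c2.png",c)
E
```

```text
clock: 1.98
tcp_pos: [0.6281, -0.1199, 0.3456]
eef_rot: [0.001, 0.486, 0.874, -0.0]
ft_force: [0.1, -0.0, -0.9]
gripper_width: 0.0596
slide [0.026  0.0566 0.3607] turn [ 0.0002  0.0003 -0.0018]
```

View pics/c2.png

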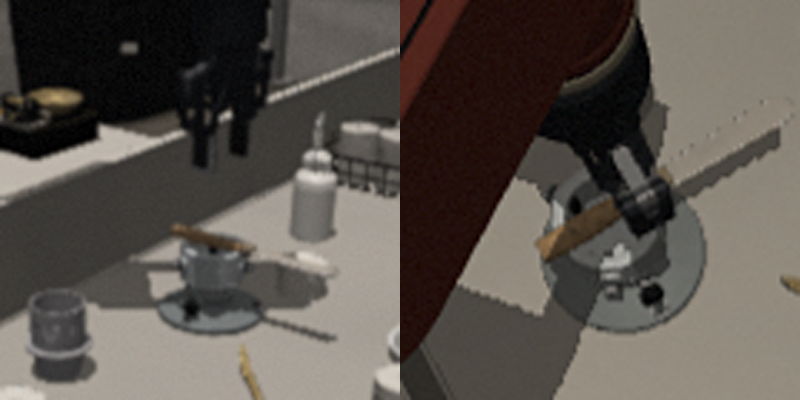

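The gripper is above the handle, slightly short in jaw direction, as the numbers show. I'm correcting that and going down.

```bash
python3 -m handwheel '[{"slide":[0.026,0.057,0.1],"turn":[0,0,-0.002],"hand":0.3},{"slide":[0.026,0.057,0.2],"turn":[0,0,-0.002],"hand":0.3},{"slide":[0.026,0.057,0.29],"turn":[0,0,-0.002],"hand":0.3},{"slide":[0.026,0.057,0.35],"turn":[0,0,-0.002],"hand":0.3},{"slide":[0.026,0.057,0.35],"turn":[0,0,-0.002],"hand":0.3}]' 60
python3 - <<'E'
from h import *
cv2.imwrite("pics/side2.png",r.camera("side"))
togo([.637,-.107,.256],down(.566))
E
```

```text
clock: 2.7
tcp_pos: [0.6365, -0.1061, 0.2564]
eef_rot: [-0.001, 0.481, 0.877, -0.0]
ft_force: [-0.1, -0.9, 0.5]
gripper_width: 0.0597
slide [-0.003  -0.0019  0.0061] turn [0.     0.     0.0004]
```

```bash
python3 -m handwheel '[{"slide":[0,0,0],"turn":[0,0,0],"hand":1},{"slide":[0,0,0],"turn":[0,0,0],"hand":1},{"slide":[0,0,0],"turn":[0,0,0],"hand":1},{"slide":[0,0,0],"turn":[0,0,0],"hand":1},{"slide":[0,0,0],"turn":[0,0,0],"hand":1}]' 60
python3 -m handwheel '[{"slide":[0,0,0],"turn":[0,0,0],"hand":1},{"slide":[0,0,-0.03],"turn":[0,0,0],"hand":1},{"slide":[0,0,-0.1],"turn":[0,0,0],"hand":1},{"slide":[0,0,-0.2],"turn":[0,0,0],"hand":1},{"slide":[0,0,-0.3],"turn":[0,0,0],"hand":1}]' 60
python3 - <<'E'
from h import *
for n in("side","top"):cv2.imwrite(f"pics/{n}3.png",r.camera(n))
s=cv2.imread("pics/side3.png");t=cv2.imread("pics/top3.png")
c=np.hstack([cv2.resize(s[70:210,220:360],(400,400),interpolation=2),cv2.resize(t[40:160,120:240],(400,400),interpolation=2)]);cv2.imwrite("pics/c3.png",c)
d=np.array([np.cos(-.405),np.sin(-.405)]);h=np.array([.449,-.423])-.048*d+.010*d;print(h)
togo([*h,.30],down(.566+.6))
E
```

```text
clock: 3.38
tcp_pos: [0.6375, -0.1058, 0.2584]
eef_rot: [0.001, 0.48, 0.877, 0.0]
ft_force: [-0.8, -0.7, 5.8]
gripper_width: 0.0113
clock: 4.0
tcp_pos: [0.637, -0.1057, 0.3338]
eef_rot: [0.0, 0.48, 0.877, 0.0]
ft_force: [0.8, 0.2, -0.3]
gripper_width: 0.0119
[ 0.41407411 -0.40802729]
slide [-0.534  -1.4068  0.144 ] turn [ 0.0005  0.0011 -0.095 ]
```

View pics/c3.png

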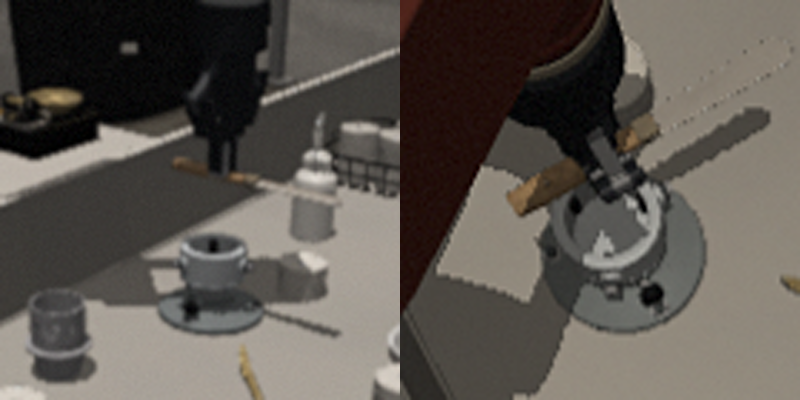

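The spatula is held flat and level, handle centre near the grip, and the collar is clear. Next is carrying it to the plate.

```bash
python3 -m handwheel '[{"slide":[-0.06,-0.15,0],"turn":[0,0,-0.01],"hand":1},{"slide":[-0.14,-0.38,0],"turn":[0,0,-0.03],"hand":1},{"slide":[-0.22,-0.6,0],"turn":[0,0,-0.05],"hand":1},{"slide":[-0.3,-0.8,0],"turn":[0,0,-0.07],"hand":1},{"slide":[-0.36,-0.95,0],"turn":[0,0,-0.095],"hand":1}]' 60
python3 - <<'E'
from h import *
togo([.414,-.408,.25],down(.566+.6))
E
```

```text
clock: 4.72
tcp_pos: [0.4837, -0.3109, 0.3316]
eef_rot: [-0.0, 0.199, 0.98, 0.0]
ft_force: [0.6, -0.6, -1.2]
gripper_width: 0.0117
slide [ 0.1046 -0.4663  0.3264] turn [-0.     -0.0001  0.0005]
```

```bash
python3 -m handwheel '[{"slide":[0.04,-0.18,0.05],"turn":[0,0,0],"hand":1},{"slide":[0.07,-0.34,0.15],"turn":[0,0,0],"hand":1},{"slide":[0.09,-0.43,0.27],"turn":[0,0,0],"hand":1},{"slide":[0.09,-0.43,0.34],"turn":[0,0,0],"hand":1},{"slide":[0.09,-0.43,0.34],"turn":[0,0,0],"hand":1}]' 60
python3 - <<'E'
from h import *
cv2.imwrite("pics/top4.png",r.camera("top"));s=r.camera("side");cv2.imwrite("pics/side4.png",s)
togo([.414,-.408,.184],down(.566+.6))
c=np.hstack([cv2.resize(s[150:310,170:370],(400,320),interpolation=2),cv2.resize(cv2.imread("pics/top4.png")[120:280,230:430],(400,320),interpolation=2)]);cv2.imwrite("pics/c4.png",c)
E
```

```text
clock: 5.35
tcp_pos: [0.422, -0.3982, 0.2451]
eef_rot: [-0.002, 0.201, 0.98, 0.002]
ft_force: [0.3, 0.2, 0.1]
gripper_width: 0.0115
slide [ 0.0194 -0.0483  0.2549] turn [0.     0.0001 0.0001]
```

View pics/c4.png

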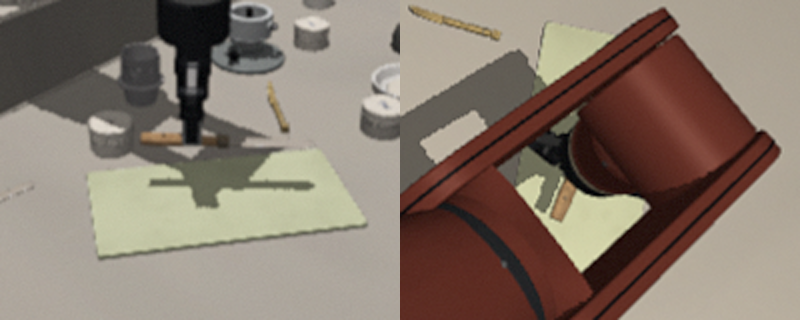

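The spatula hangs level over the plate (crop of side view: handle (170,140), blade to the right), so I'm lowering it.

```bash
python3 -m handwheel '[{"slide":[0.02,-0.05,0.08],"turn":[0,0,0],"hand":1},{"slide":[0.02,-0.05,0.16],"turn":[0,0,0],"hand":1},{"slide":[0.02,-0.05,0.21],"turn":[0,0,0],"hand":1},{"slide":[0.02,-0.05,0.24],"turn":[0,0,0],"hand":1},{"slide":[0.02,-0.05,0.245],"turn":[0,0,0],"hand":1}]' 60
python3 -m handwheel '[{"slide":[0,0,0],"turn":[0,0,0],"hand":1},{"slide":[0,0,0.005],"turn":[0,0,0],"hand":1},{"slide":[0,0,0.005],"turn":[0,0,0],"hand":1},{"slide":[0,0,0.005],"turn":[0,0,0],"hand":1},{"slide":[0,0,0.005],"turn":[0,0,0],"hand":1}]' 60
```

```text
clock: 6.08
tcp_pos: [0.4128, -0.4087, 0.1852]
eef_rot: [-0.0, 0.201, 0.98, 0.0]
ft_force: [-0.7, -0.0, -0.9]
gripper_width: 0.0119
clock: 6.7
tcp_pos: [0.4129, -0.409, 0.1848]
eef_rot: [0.0, 0.201, 0.98, -0.0]
ft_force: [0.1, 0.5, -1.9]
gripper_width: 0.0116
```

```bash
python3 -m handwheel '[{"slide":[0,0,0],"turn":[0,0,0],"hand":0.7},{"slide":[0,0,0],"turn":[0,0,0],"hand":0.5},{"slide":[0,0,0],"turn":[0,0,0],"hand":0.4},{"slide":[0,0,0],"turn":[0,0,0],"hand":0.3},{"slide":[0,0,0],"turn":[0,0,0],"hand":0.3}]' 20
python3 -m handwheel '[{"slide":[0,0,-0.05],"turn":[0,0,0],"hand":0.3},{"slide":[0,0,-0.2],"turn":[0,0,0],"hand":0},{"slide":[0,0,-0.4],"turn":[0,0,0],"hand":0},{"slide":[0,0.2,-0.6],"turn":[0,0,0],"hand":0},{"slide":[0,0.45,-0.6],"turn":[0,0,0],"hand":0}]' 20
python3 - <<'E'
from h import *
t=r.camera("top");s=r.camera("side");cv2.imwrite("pics/top5.png",t);cv2.imwrite("pics/side5.png",s)
c=np.hstack([cv2.resize(s[130:290,190:370],(400,356),interpolation=2),cv2.resize(t[120:280,180:380],(400,320),interpolation=2)[:356] if 0 else cv2.resize(t[110:270,190:370],(400,356),interpolation=2)]);cv2.imwrite("pics/c5.png",c)
print("tin",onz("top",(258,230),.04))
E
```

```text
clock: 7.32
tcp_pos: [0.4128, -0.4089, 0.1847]
eef_rot: [-0.0, 0.201, 0.98, 0.0]
ft_force: [0.1, -0.8, 1.1]
gripper_width: 0.0599
clock: 7.95
tcp_pos: [0.4559, -0.3121, 0.3401]
eef_rot: [0.004, 0.203, 0.979, -0.003]
ft_force: [2.0, -0.2, -0.1]
gripper_width: 0.0856
tin [ 0.3648 -0.2711  0.04  ]
```

View pics/c5.png

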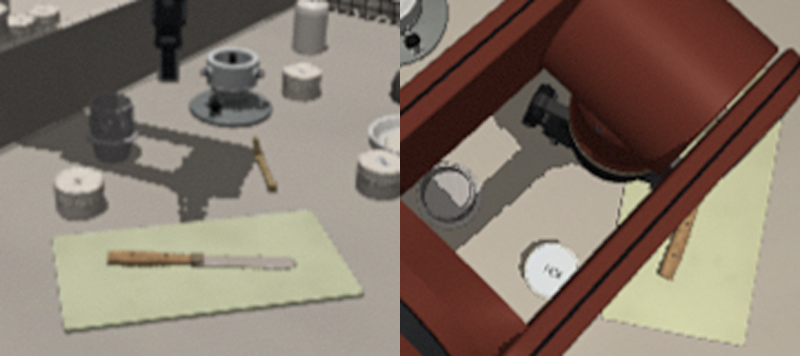

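The spatula lies flat, well inside the plate. Now for the cup.

```bash
python3 - <<'E'
from h import *
togo([.4355,-.168,.30],down(.5))
for uv in((100,110),(175,245)): print(onz("top",uv,.1))
E
```

```text
slide [0.2958 0.479  0.1472] turn [0.0003 0.0005 0.1067]
[0.6084 0.0673 0.1   ]
[ 0.3291 -0.101   0.1   ]
```

```bash
python3 -m handwheel '[{"slide":[0.1,0.15,0],"turn":[0,0,0.027],"hand":0},{"slide":[0.2,0.3,0],"turn":[0,0,0.054],"hand":0},{"slide":[0.28,0.44,0.05],"turn":[0,0,0.08],"hand":0},{"slide":[0.28,0.44,0.1],"turn":[0,0,0.107],"hand":0},{"slide":[0.28,0.44,0.1],"turn":[0,0,0.107],"hand":0}]' 20
python3 - <<'E'
from h import *
t=r.camera("top");s=r.camera("side");cv2.imwrite("pics/top6.png",t);cv2.imwrite("pics/side6.png",s)
togo([.4355,-.168,.209],down(.5))
c=np.hstack([cv2.resize(s[80:220,180:320],(400,400),interpolation=2),cv2.resize(t[120:260,140:280],(400,400),interpolation=2)]);cv2.imwrite("pics/c6.png",c)
E
```

```text
clock: 8.68
tcp_pos: [0.4334, -0.182, 0.3089]
eef_rot: [-0.001, 0.512, 0.859, -0.0]
ft_force: [-0.0, 0.5, -0.2]
gripper_width: 0.0855
slide [0.0497 0.0339 0.4035] turn [ 0.      0.0001 -0.0005]
```

View pics/c6.png

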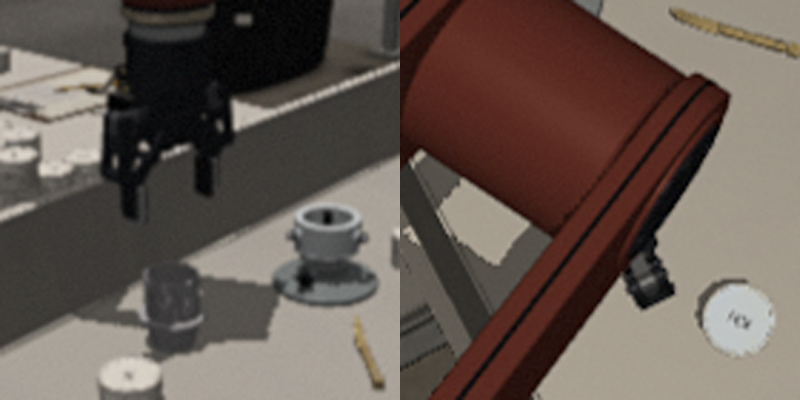

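```bash
python3 - <<'E'
from h import *
g=lambda x,y:(180+x*.35,80+y*.35)
print("rim side",onz("side",g(327.5,217),.08),"tri",tri((182.9,105),g(327.5,217)))
print("cup top mid side",onz("side",g(171,271),.076), "flange",onz("side",g(172,314),.034))
print(proj("side",[[.4355,-.168,.076],[.4355,-.168,.034]]))
E
python3 -m handwheel '[{"slide":[0.05,0.035,0.08],"turn":[0,0,0],"hand":0},{"slide":[0.05,0.035,0.16],"turn":[0,0,0],"hand":0},{"slide":[0.05,0.035,0.16],"turn":[0,0,0],"hand":0},{"slide":[0.05,0.035,0.16],"turn":[0,0,0],"hand":0},{"slide":[0.05,0.035,0.16],"turn":[0,0,0],"hand":0}]' 20
python3 - <<'E'
from h import *
togo([.4355,-.168,.209],down(.5))
E
```

```text
rim side [ 0.633 -0.103  0.08 ] tri (array([ 0.6324, -0.1021,  0.0795]), np.float64(0.0019))
cup top mid side [ 0.4386 -0.1638  0.076 ] flange [ 0.4359 -0.1725  0.034 ]
[[239.2 175.6]
 [239.6 189.2]]
clock: 9.4
tcp_pos: [0.4361, -0.1678, 0.2704]
eef_rot: [0.001, 0.513, 0.858, -0.0]
ft_force: [0.2, -0.0, 0.1]
gripper_width: 0.0852
slide [ 0.0008 -0.0026  0.2456] turn [ 0.0002  0.0003 -0.001 ]
```

```bash
python3 -m handwheel '[{"slide":[0,0,0.07],"turn":[0,0,0],"hand":0},{"slide":[0,0,0.14],"turn":[0,0,0],"hand":0},{"slide":[0,0,0.2],"turn":[0,0,0],"hand":0},{"slide":[0,0,0.24],"turn":[0,0,0],"hand":0},{"slide":[0,0,0.24],"turn":[0,0,0],"hand":0}]' 20
python3 -m handwheel '[{"slide":[0,0,0],"turn":[0,0,0],"hand":0.3},{"slide":[0,0,0],"turn":[0,0,0],"hand":0.5},{"slide":[0,0,0],"turn":[0,0,0],"hand":1},{"slide":[0,0,0],"turn":[0,0,0],"hand":1},{"slide":[0,0,0],"turn":[0,0,0],"hand":1}]' 100
```

```text
clock: 10.02
tcp_pos: [0.4353, -0.1671, 0.2086]
eef_rot: [-0.001, 0.513, 0.858, 0.0]
ft_force: [-0.1, 0.3, 0.7]
gripper_width: 0.0853
clock: 10.65
tcp_pos: [0.4362, -0.1675, 0.2104]
eef_rot: [0.001, 0.513, 0.858, -0.0]
ft_force: [-1.1, 0.5, 5.6]
gripper_width: 0.0528
```

```bash
python3 -m handwheel '[{"slide":[0,0,-0.06],"turn":[0,0,0],"hand":1},{"slide":[0,0,-0.18],"turn":[0,0,0],"hand":1},{"slide":[0,0,-0.3],"turn":[0,0,0],"hand":1},{"slide":[0,0,-0.4],"turn":[0,0,0],"hand":1},{"slide":[0,0,-0.4],"turn":[0,0,0],"hand":1}]' 100
python3 - <<'E'
from h import *
s=r.camera("side");cv2.imwrite("pics/side7.png",s);print(r.get_obs()['ft_force'])
togo([.632,-.102,.31],down(.5))
E
```

```text
clock: 11.28
tcp_pos: [0.4363, -0.1676, 0.3118]
eef_rot: [0.003, 0.513, 0.858, 0.0]
ft_force: [0.6, -0.9, -2.6]
gripper_width: 0.0529
[-1.24886621 -0.34533652 -3.23085575]
slide [-0.1419  0.8152  0.0015] turn [ 0.0002  0.0003 -0.001 ]
```

```bash
python3 -m handwheel '[{"slide":[-0.03,0.17,-0.05],"turn":[0,0,0],"hand":1},{"slide":[-0.07,0.4,-0.05],"turn":[0,0,0],"hand":1},{"slide":[-0.11,0.62,-0.05],"turn":[0,0,0],"hand":1},{"slide":[-0.14,0.8,-0.04],"turn":[0,0,0],"hand":1},{"slide":[-0.14,0.81,0],"turn":[0,0,0],"hand":1}]' 100
python3 - <<'E'
from h import *
togo([.632,-.102,.31],down(.5))
s=r.camera("side");t=r.camera("top");cv2.imwrite("pics/side8.png",s);cv2.imwrite("pics/top8.png",t)
o=r.get_obs();print(o['clock'],o['tcp_pos'])
c=np.hstack([cv2.resize(s[100:200,245:345],(500,500),interpolation=2),cv2.resize(t[60:160,140:240],(300,300),interpolation=2)[:500] if 0 else np.vstack([cv2.resize(t[60:160,140:240],(300,300),interpolation=2),np.zeros((200,300,3),np.uint8)])]);cv2.imwrite("pics/c8.png",c)
E
```

```text
clock: 11.95
tcp_pos: [0.6322, -0.1008, 0.3071]
eef_rot: [-0.001, 0.512, 0.859, 0.0]
ft_force: [-0.5, 0.2, -2.3]
gripper_width: 0.0528
slide [-0.0039 -0.0032 -0.0118] turn [-0.0001 -0.0002 -0.0007]
12.05 [ 0.62936146 -0.10150502  0.30512282]
```

View pics/c8.png

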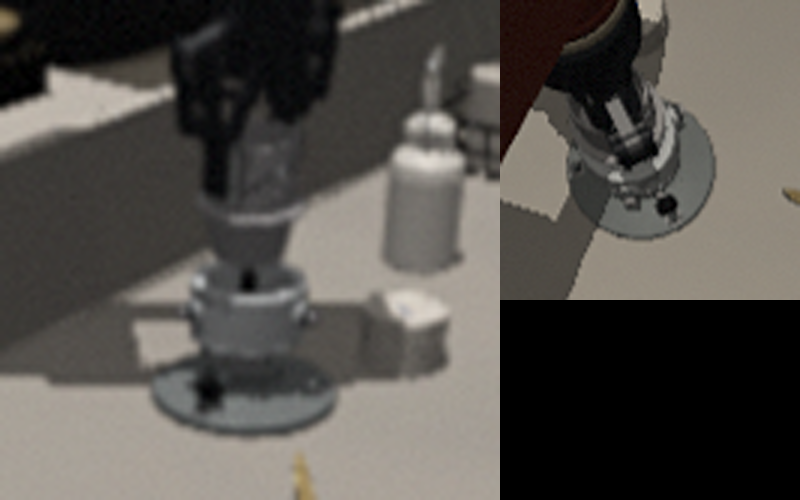

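```bash
python3 - <<'E'
from h import *
p=r.get_obs()['tcp_pos'];print(p)
zb=p[2]-.2104
print(proj("side",[[p[0],p[1],zb],[p[0],p[1],zb+.030],[.632,-.102,.08],[.632,-.102,.05],[.634,-.102,.08],[.632,-.104,.08]]))
print("meas foot u",245+258/5,"flange",245+252.5/5,"rim",245+249.5/5, 100+277/5)
E
```

```text
[ 0.62936146 -0.10150502  0.30512282]
[[293.5 151.4]
 [294.  142. ]
 [294.2 155.9]
 [293.7 164.9]
 [294.8 155.8]
 [294.5 156.1]]
meas foot u 296.6 flange 295.5 rim 294.9 155.4
```

```bash
python3 -m handwheel '[{"slide":[0.007,0.004,0],"turn":[0,0,0],"hand":1},{"slide":[0.007,0.004,0.03],"turn":[0,0,0],"hand":1},{"slide":[0.007,0.004,0.06],"turn":[0,0,0],"hand":1},{"slide":[0.007,0.004,0.08],"turn":[0,0,0],"hand":1},{"slide":[0.007,0.004,0.08],"turn":[0,0,0],"hand":1}]' 100
python3 - <<'E'
from h import *
s=r.camera("side");t=r.camera("top");cv2.imwrite("pics/side9.png",s);cv2.imwrite("pics/top9.png",t)
o=r.get_obs();print(o['clock'],o['tcp_pos'],o['ft_force'],o['torque'])
c=np.hstack([cv2.resize(s[130:180,265:325],(400,333),interpolation=2),cv2.resize(t[80:130,150:210],(400,333),interpolation=2)]);cv2.imwrite("pics/c9.png",c)
E
```

```text
clock: 12.68
tcp_pos: [0.6302, -0.1002, 0.2885]
eef_rot: [-0.001, 0.513, 0.858, -0.0]
ft_force: [0.2, 0.7, -3.0]
gripper_width: 0.0527
12.775 [ 0.63058586 -0.1002004   0.28922982] [ 0.67591115 -0.21138253 -3.348823  ] [-0.00023029  0.02035666  0.03412056]
```

View pics/c9.png

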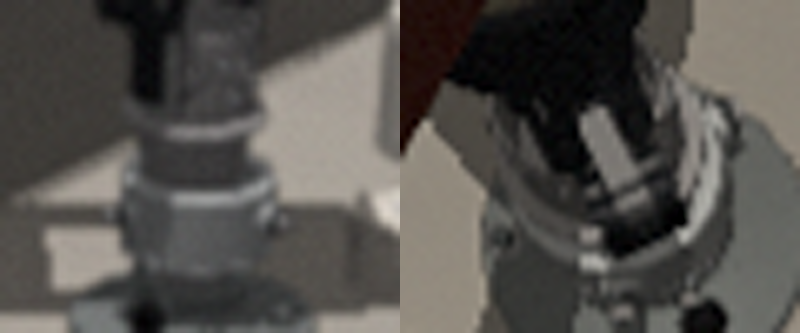

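Flange and collar centres agree in the side view (crop 195.5 vs 196.5), and the foot is entering the mouth with no side force. Now twisting down.

```bash
python3 -m handwheel '[{"slide":[0,0,0.008],"turn":[0,0,-0.02],"hand":1},{"slide":[0,0,0.016],"turn":[0,0,-0.04],"hand":1},{"slide":[0,0,0.022],"turn":[0,0,-0.06],"hand":1},{"slide":[0,0,0.028],"turn":[0,0,-0.07],"hand":1},{"slide":[0,0,0.03],"turn":[0,0,-0.07],"hand":1}]' 120
python3 -m handwheel '[{"slide":[0,0,0.0],"turn":[0,0,0.028],"hand":1},{"slide":[0,0,0.004],"turn":[0,0,0.056],"hand":1},{"slide":[0,0,0.008],"turn":[0,0,0.084],"hand":1},{"slide":[0,0,0.011],"turn":[0,0,0.112],"hand":1},{"slide":[0,0,0.011],"turn":[0,0,0.14],"hand":1}]' 120
python3 - <<'E'
from h import *
o=r.get_obs();print(o['tcp_pos'],o['ft_force'],o['torque'])
E
```

```text
clock: 13.4
tcp_pos: [0.6314, -0.1006, 0.2829]
eef_rot: [0.002, 0.314, 0.95, -0.0]
ft_force: [4.1, -2.0, -2.0]
gripper_width: 0.0528
clock: 14.02
tcp_pos: [0.6314, -0.1005, 0.28]
eef_rot: [0.002, 0.691, 0.723, 0.001]
ft_force: [2.4, 1.0, -1.6]
gripper_width: 0.0527
[ 0.63141624 -0.100523    0.28003697] [ 2.36504006  1.00156638 -1.6161701 ] [ 0.03306307 -0.41654328 -0.00424024]
```

```bash
python3 -m handwheel '[{"slide":[0,0,0.0],"turn":[0,0,-0.028],"hand":1},{"slide":[0,0,0.003],"turn":[0,0,-0.056],"hand":1},{"slide":[0,0,0.006],"turn":[0,0,-0.084],"hand":1},{"slide":[0,0,0.009],"turn":[0,0,-0.112],"hand":1},{"slide":[0,0,0.011],"turn":[0,0,-0.14],"hand":1}]' 120
python3 - <<'E'
from h import *
o=r.get_obs();print(o['tcp_pos'],o['ft_force'],o['torque'])
E
python3 -m handwheel '[{"slide":[0,0,0.0],"turn":[0,0,0.028],"hand":1},{"slide":[0,0,0.003],"turn":[0,0,0.056],"hand":1},{"slide":[0,0,0.006],"turn":[0,0,0.084],"hand":1},{"slide":[0,0,0.009],"turn":[0,0,0.112],"hand":1},{"slide":[0,0,0.011],"turn":[0,0,0.14],"hand":1}]' 120
python3 - <<'E'
from h import *
o=r.get_obs();print(o['tcp_pos'],o['ft_force'],o['torque'])
E
```

```text
clock: 14.65
tcp_pos: [0.6316, -0.0993, 0.2774]
eef_rot: [0.002, 0.311, 0.95, 0.001]
ft_force: [1.8, 1.1, 0.6]
gripper_width: 0.0526
[ 0.63160078 -0.09934587  0.27743005] [1.83370242 1.12221539 0.61725041] [ 0.73497626 -0.81481423 -0.12844794]
clock: 15.28
tcp_pos: [0.6314, -0.1, 0.2746]
eef_rot: [0.001, 0.691, 0.723, 0.001]
ft_force: [5.5, 0.6, -2.6]
gripper_width: 0.0527
[ 0.63136991 -0.09999203  0.27462623] [ 5.46460309  0.63099222 -2.56067467] [-0.02498063 -0.81871007  0.08341478]
```

```bash
python3 -m handwheel '[{"slide":[0,0.005,0.0],"turn":[0,0,-0.028],"hand":1},{"slide":[0,0.005,0.003],"turn":[0,0,-0.056],"hand":1},{"slide":[0,0.005,0.006],"turn":[0,0,-0.084],"hand":1},{"slide":[0,0.005,0.009],"turn":[0,0,-0.112],"hand":1},{"slide":[0,0.005,0.011],"turn":[0,0,-0.14],"hand":1}]' 120
python3 - <<'E'
from h import *
o=r.get_obs();print(o['tcp_pos'],o['ft_force'],o['torque'])
E
python3 -m handwheel '[{"slide":[0,0,0.0],"turn":[0,0,0.028],"hand":1},{"slide":[0,0,0.003],"turn":[0,0,0.056],"hand":1},{"slide":[0,0,0.006],"turn":[0,0,0.084],"hand":1},{"slide":[0,0,0.009],"turn":[0,0,0.112],"hand":1},{"slide":[0,0,0.011],"turn":[0,0,0.14],"hand":1}]' 120
python3 - <<'E'
from h import *
o=r.get_obs();print(o['tcp_pos'],o['ft_force'],o['torque'])
E
```

```text
clock: 15.9
tcp_pos: [0.6323, -0.0994, 0.2717]
eef_rot: [0.001, 0.311, 0.95, 0.001]
ft_force: [0.7, 1.6, -0.5]
gripper_width: 0.0521
[ 0.63229948 -0.0993568   0.2716551 ] [ 0.70879046  1.59575095 -0.54370138] [ 0.2892701   0.05625302 -0.06008272]
clock: 16.52
tcp_pos: [0.6324, -0.1, 0.2689]
eef_rot: [0.001, 0.69, 0.723, 0.001]
ft_force: [3.9, -2.7, -1.8]
gripper_width: 0.0527
[ 0.63240963 -0.09995395  0.26888988] [ 3.92913209 -2.65822149 -1.79299982] [-0.62467088 -0.69256698  0.04423157]
```

```bash
python3 - <<'E'
from h import *
p=r.get_obs()['tcp_pos'];zb=p[2]-.2104
s=r.camera("side");cv2.imwrite("pics/side10.png",s);t=r.camera("top")
print("exp flange/rim near edge v",proj("side",[[p[0],p[1],zb+.03],[.632,-.102,.08]]))
c=np.hstack([cv2.resize(s[130:180,265:325],(400,333),interpolation=2),cv2.resize(t[80:130,150:210],(400,333),interpolation=2)]);cv2.imwrite("pics/c10.png",c)
E
```

```text
exp flange/rim near edge v [[294.1 153. ]
 [294.2 155.9]]
```

View pics/c10.png

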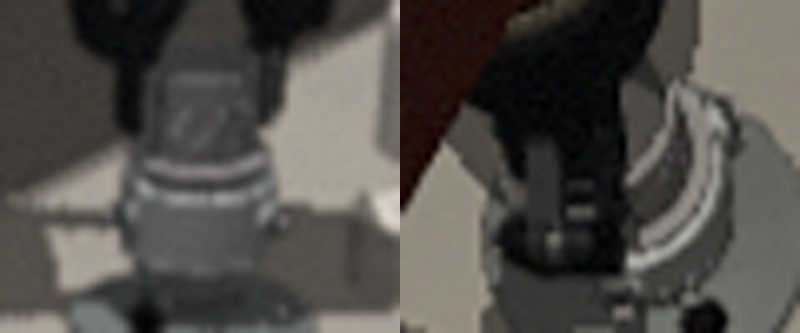

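The flange sits about 7–8 mm above the rim, level and concentric, and the rim height hasn't changed. Carrying on in the same way.

```bash
python3 -m handwheel '[{"slide":[0,0,0.0],"turn":[0,0,-0.028],"hand":1},{"slide":[0,0,0.003],"turn":[0,0,-0.056],"hand":1},{"slide":[0,0,0.006],"turn":[0,0,-0.084],"hand":1},{"slide":[0,0,0.009],"turn":[0,0,-0.112],"hand":1},{"slide":[0,0,0.011],"turn":[0,0,-0.14],"hand":1}]' 120
python3 - <<'E'
from h import *
o=r.get_obs();print(o['tcp_pos'],o['ft_force'],o['torque'])
E
python3 -m handwheel '[{"slide":[0,0,0.0],"turn":[0,0,0.028],"hand":1},{"slide":[0,0,0.003],"turn":[0,0,0.056],"hand":1},{"slide":[0,0,0.006],"turn":[0,0,0.084],"hand":1},{"slide":[0,0,0.006],"turn":[0,0,0.112],"hand":1},{"slide":[0,0,0.006],"turn":[0,0,0.125],"hand":1}]' 120
python3 - <<'E'
from h import *
o=r.get_obs();print(o['tcp_pos'],o['ft_force'],o['torque'])
E
```

```text
clock: 17.25
tcp_pos: [0.632, -0.0994, 0.2659]
eef_rot: [0.0, 0.309, 0.951, 0.001]
ft_force: [1.0, 3.7, 0.8]
gripper_width: 0.0527
[ 0.63201321 -0.09942808  0.26593862] [0.98569126 3.7121795  0.84731894] [ 0.54043644 -0.20026489 -0.14813298]
clock: 17.88
tcp_pos: [0.6321, -0.1001, 0.264]
eef_rot: [0.001, 0.653, 0.757, 0.0]
ft_force: [1.5, 1.6, -1.3]
gripper_width: 0.0524
[ 0.6321193  -0.10007452  0.26401894] [ 1.53403034  1.57366322 -1.29647934] [ 0.0461637  -0.5130015   0.13855597]
```

```bash
python3 -m handwheel '[{"slide":[0,0,0.0],"turn":[0,0,-0.028],"hand":1},{"slide":[0,0,0.002],"turn":[0,0,-0.056],"hand":1},{"slide":[0,0,0.004],"turn":[0,0,-0.084],"hand":1},{"slide":[0,0,0.005],"turn":[0,0,-0.11],"hand":1},{"slide":[0,0,0.005],"turn":[0,0,-0.13],"hand":1}]' 120
python3 - <<'E'
from h import *
o=r.get_obs();print(o['tcp_pos'],o['ft_force'],o['torque'])
E
python3 -m handwheel '[{"slide":[0,0,0.0],"turn":[0,0,0.028],"hand":1},{"slide":[0,0,0.001],"turn":[0,0,0.056],"hand":1},{"slide":[0,0,0.002],"turn":[0,0,0.084],"hand":1},{"slide":[0,0,0.003],"turn":[0,0,0.112],"hand":1},{"slide":[0,0,0.003],"turn":[0,0,0.13],"hand":1}]' 120
python3 - <<'E'
from h import *
o=r.get_obs();print(o['tcp_pos'],o['ft_force'],o['torque'])
E
```

```text
clock: 18.5
tcp_pos: [0.632, -0.0993, 0.2623]
eef_rot: [-0.0, 0.295, 0.955, 0.001]
ft_force: [2.8, 1.1, -4.1]
gripper_width: 0.0523
[ 0.63195438 -0.09927509  0.26234304] [ 2.81796734  1.10066018 -4.12510764] [ 0.37596187 -0.36620612 -0.46828523]
clock: 19.12
tcp_pos: [0.632, -0.1, 0.2619]
eef_rot: [0.0, 0.653, 0.757, 0.0]
ft_force: [3.0, -0.5, -3.6]
gripper_width: 0.0527
[ 0.63203971 -0.09995181  0.26185711] [ 3.00370488 -0.47785626 -3.60392671] [-0.14760808 -0.50395765  0.17716365]
```

```bash
python3 -m handwheel '[{"slide":[0,0,0.0],"turn":[0,0,-0.028],"hand":1},{"slide":[0,0,0.001],"turn":[0,0,-0.056],"hand":1},{"slide":[0,0,0.002],"turn":[0,0,-0.084],"hand":1},{"slide":[0,0,0.003],"turn":[0,0,-0.11],"hand":1},{"slide":[0,0,0.003],"turn":[0,0,-0.13],"hand":1}]' 120
python3 -m handwheel '[{"slide":[0,0,0.0],"turn":[0,0,0.028],"hand":1},{"slide":[0,0,0.001],"turn":[0,0,0.056],"hand":1},{"slide":[0,0,0.002],"turn":[0,0,0.084],"hand":1},{"slide":[0,0,0.003],"turn":[0,0,0.112],"hand":1},{"slide":[0,0,0.003],"turn":[0,0,0.13],"hand":1}]' 120
python3 - <<'E'
from h import *
s=r.camera("side");cv2.imwrite("pics/side11.png",s)
o=r.get_obs();print(o['tcp_pos'],o['ft_force'],o['torque'])
g=cv2.cvtColor(s,cv2.COLOR_BGR2GRAY);g10=cv2.cvtColor(cv2.imread("pics/side10.png"),cv2.COLOR_BGR2GRAY)
print(g10[148:175,290:298].mean(1).astype(int));print(g[148:175,290:298].mean(1).astype(int))
E
```

```text
clock: 19.75
tcp_pos: [0.632, -0.0994, 0.261]
eef_rot: [0.0, 0.295, 0.955, 0.001]
ft_force: [2.8, 1.4, -4.1]
gripper_width: 0.0525
clock: 20.38
tcp_pos: [0.6322, -0.1001, 0.2608]
eef_rot: [0.001, 0.653, 0.757, 0.0]
ft_force: [2.2, 1.5, -1.4]
gripper_width: 0.0524
[ 0.6321816  -0.10007949  0.26073077] [ 1.3515436   0.83177964 -0.44882163] [ 0.12668345 -0.25333676 -0.37543799]
[ 76  78  78  76  71  69  86 123 110  68  78 131 128  97  88  89  89  89
  88  87  87  89  87  69  53  53  51]
[ 69  71  70  69  68  69  68  68  76 101 115 106  94  89  90  89  90  89
  88  88  87  89  88  69  53  52  51]
```

```bash
python3 -m handwheel '[{"slide":[0,0,0.0],"turn":[0,0,-0.028],"hand":1},{"slide":[0,0,0.001],"turn":[0,0,-0.056],"hand":1},{"slide":[0,0,0.002],"turn":[0,0,-0.084],"hand":1},{"slide":[0,0,0.003],"turn":[0,0,-0.11],"hand":1},{"slide":[0,0,0.003],"turn":[0,0,-0.13],"hand":1}]' 120
python3 - <<'E'
from h import *
o=r.get_obs();print(o['tcp_pos'],o['ft_force'],o['torque'])
E
python3 -m handwheel '[{"slide":[0,0,0.0],"turn":[0,0,0.028],"hand":1},{"slide":[0,0,0.001],"turn":[0,0,0.056],"hand":1},{"slide":[0,0,0.002],"turn":[0,0,0.084],"hand":1},{"slide":[0,0,0.002],"turn":[0,0,0.112],"hand":1},{"slide":[0,0,0.002],"turn":[0,0,0.13],"hand":1}]' 120
python3 - <<'E'
from h import *
s=r.camera("side");cv2.imwrite("pics/side12.png",s)
o=r.get_obs();print(o['tcp_pos'],o['ft_force'],o['torque'])
g=cv2.cvtColor(s,cv2.COLOR_BGR2GRAY)
print(g[148:175,290:298].mean(1).astype(int))
E
```

```text
clock: 21.05
tcp_pos: [0.6321, -0.0992, 0.2607]
eef_rot: [0.0, 0.294, 0.956, 0.001]
ft_force: [-1.1, 2.4, 3.6]
gripper_width: 0.0524
[ 0.63205591 -0.09922764  0.26071953] [-1.09719113  2.36657398  3.58905103] [ 0.38775681  0.20286931 -0.67805906]
clock: 21.68
tcp_pos: [0.6326, -0.1003, 0.2607]
eef_rot: [0.001, 0.653, 0.758, 0.0]
ft_force: [3.3, -1.7, 2.6]
gripper_width: 0.0525
[ 0.63259418 -0.10028635  0.26072472] [ 0.76967591 -0.11138693  5.40232956] [-0.08896615  0.10404552 -0.55273503]
[ 72  70  70  74  78  79  73  69  75  97 112 104  93  90  90  90  89  89
  88  87  87  89  86  69  53  53  52]
```

z has stopped at 0.2607 (expected home 0.2604) and the push is up to about 8 N. One more light twist to confirm it is seated.

```bash
python3 -m handwheel '[{"slide":[0,0,0.0],"turn":[0,0,-0.028],"hand":1},{"slide":[0,0,0.001],"turn":[0,0,-0.056],"hand":1},{"slide":[0,0,0.001],"turn":[0,0,-0.084],"hand":1},{"slide":[0,0,0.001],"turn":[0,0,-0.1],"hand":1},{"slide":[0,0,0.001],"turn":[0,0,-0.1],"hand":1}]' 120
python3 -m handwheel '[{"slide":[0,0,0.0],"turn":[0,0,0.02],"hand":1},{"slide":[0,0,0],"turn":[0,0,0.04],"hand":1},{"slide":[0,0,0],"turn":[0,0,0.05],"hand":1},{"slide":[0,0,-0.002],"turn":[0,0,0.05],"hand":1},{"slide":[0,0,-0.004],"turn":[0,0,0.05],"hand":1}]' 120
python3 - <<'E'
from h import *
o=r.get_obs();print(o['tcp_pos'],o['ft_force'],o['torque'])
E
```

```text
clock: 22.35
tcp_pos: [0.6324, -0.1, 0.2606]
eef_rot: [0.001, 0.383, 0.924, 0.0]
ft_force: [-0.4, 1.9, 6.7]
gripper_width: 0.053
clock: 22.98
tcp_pos: [0.6325, -0.1001, 0.2607]
eef_rot: [0.001, 0.525, 0.851, 0.001]
ft_force: [5.3, 0.8, 2.2]
gripper_width: 0.0527
[ 0.63247693 -0.10012752  0.26071814] [5.30328147 0.84983366 2.23786925] [ 0.2315738  -0.61148127 -0.21040851]
```

Seated at a constant z. Now I open slowly, back straight up and check.

```bash
python3 -m handwheel '[{"slide":[0,0,0],"turn":[0,0,0],"hand":0.3},{"slide":[0,0,0],"turn":[0,0,0],"hand":0.15},{"slide":[0,0,0],"turn":[0,0,0],"hand":0},{"slide":[0,0,0],"turn":[0,0,0],"hand":0},{"slide":[0,0,0],"turn":[0,0,0],"hand":0}]' 20
python3 -m handwheel '[{"slide":[0,0,-0.05],"turn":[0,0,0],"hand":0},{"slide":[0,0,-0.15],"turn":[0,0,0],"hand":0},{"slide":[0,0,-0.3],"turn":[0,0,0],"hand":0},{"slide":[0,0,-0.5],"turn":[0,0,0],"hand":0},{"slide":[0,0,-0.6],"turn":[0,0,0],"hand":0}]' 20
python3 -m handwheel '[{"slide":[0,-0.2,-0.05],"turn":[0,0,0],"hand":0},{"slide":[0,-0.4,-0.05],"turn":[0,0,0],"hand":0},{"slide":[0,-0.6,-0.05],"turn":[0,0,0],"hand":0},{"slide":[0,-0.7,-0.05],"turn":[0,0,0],"hand":0},{"slide":[0,-0.7,-0.05],"turn":[0,0,0],"hand":0}]' 20
python3 - <<'E'
from h import *
t=r.camera("top");s=r.camera("side");cv2.imwrite("pics/top13.png",t);cv2.imwrite("pics/side13.png",s)
g=cv2.cvtColor(s,cv2.COLOR_BGR2GRAY);print(g[148:175,290:298].mean(1).astype(int))
c=np.vstack([np.hstack([cv2.resize(s[120:190,255:335],(400,350),interpolation=2),cv2.resize(t[70:140,140:220],(400,350),interpolation=2)]),np.hstack([cv2.resize(s[130:280,190:370],(300,250),interpolation=2),np.zeros((250,500,3),np.uint8)])]);cv2.imwrite("pics/c13.png",c)
E
```

```text
clock: 23.6
tcp_pos: [0.6318, -0.1001, 0.2596]
eef_rot: [-0.0, 0.526, 0.85, -0.0]
ft_force: [0.0, 0.3, 0.3]
gripper_width: 0.0853
clock: 24.22
tcp_pos: [0.6323, -0.1001, 0.4147]
eef_rot: [0.003, 0.526, 0.85, 0.001]
ft_force: [-0.2, 0.1, 0.2]
gripper_width: 0.0853
clock: 24.85
tcp_pos: [0.4741, -0.1787, 0.4235]
eef_rot: [0.001, 0.527, 0.85, 0.0]
ft_force: [0.9, 0.2, 0.1]
gripper_width: 0.0858
[ 66  68  67  67  69  68  68  66  75 101 115 113 101  88  86  85  86  86
  85  82  80  83  82  67  52  51  50]
```

View pics/c13.png

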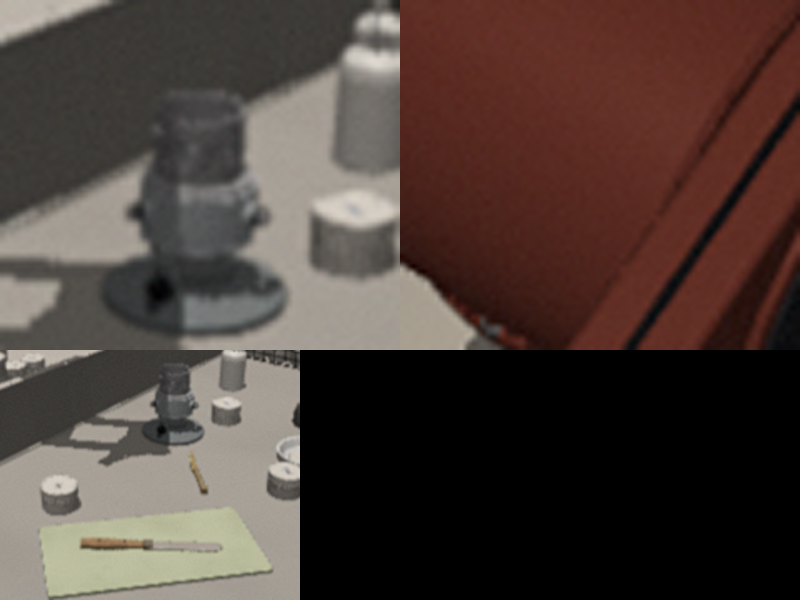

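```bash
python3 - <<'E'
from h import *
print(proj("side",[[.632,-.102,.126],[.632,-.102,.130]]),"seen mouth centre ~(296,140.4)")
r.close_job()
E
```

```text
[[294.9 141.6]
 [294.9 140.3]] seen mouth centre ~(296,140.4)
the job is handed in; nothing more can be done
```

The spatula is on the glass plate and the cup is seated in the stand. I handed the job in at about 25 s; no verdict was reported.

- **Spatula:** I took the larger one off the stand's mouth. It lies flat, well inside the plate, and is let go.
- **Cup:** I gripped its body and set the foot in the mouth, then turned it to and fro about 0.45 rad each way while moving down 1–3 mm per swing. At the readings after each swing the push was never more than about 10 N.
- **Seating:** The cup stopped going down with the tool at z = 0.2607, against 0.2604 worked out for home. Extra downward command only raised the push. In the last side view the cup stands upright with no visible gap at the rim.
- **Stand:** The bottom edge of the collar stayed in the same image rows throughout, so it was not visibly pushed down. The joint itself could not be read.
- **Groover:** It looks to be where it started, though I judged that by eye and did not measure it.

**Checks that disagreed or fell short:**
- The mouth of the seated cup appeared about 1 pixel (roughly 3 mm) above its predicted place. That is within what I can read off the picture and the 2 mm calibration, but it does not by itself confirm the 2 mm height limit.
- The twisting torque read 0.05–0.7 N m at the end of each swing, below the stated 1.2 N m.
- The spatula handle measured about 12 mm between the fingers, not 16 mm, although it looked flat in the pictures.
- The arm hid the stand from the top camera in the last picture, so that check rests on the side view alone.

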